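# Close the cross-drilling jig on a shaft held between centres

### The job

Get the drill jig ready: turn the shaft that is held between the jig's two centres until its milled flat faces straight up, then take the drill plate that leans on the wooden block, level it, feel for the two guide pins and lower it over them - level all the way down, neither dropped nor forced - until it sits fully home on both pin shoulders, and let go. Do not knock over or push aside the oil can, the mallet or the shaft in the vee block.

Things in the scene. Friction and masses are not known exactly. Their poses are not given: they have to be found in the camera images.
- jig: Fixed bed of the drill jig, 170 (x) x 200 (y) mm; origin at the centre of its underside on the bench, z up. On it a cross-slide 136 x 190 mm carries two heads with centres, the shaft and two guide pins. The slide is clamped where the last job left it, up to 11 mm either way along the jig's x (0 along y); no reading tells where: find it by touch or sight, e.g. at the shaft's side.
- pin_nominal (a point): Where the top of one guide pin would be with the slide in the middle: (+52, -68) mm in the jig, 154 mm above the bench; the other is at (-52, +68); both shift along x with the slide. A pin is 24 mm thick up to a square shoulder 109 mm above the bench, then 14 mm thick for 45 mm, the last 4 mm tapering to 12 mm. The plate comes home with its underside on both shoulders.
- shaft (a joint): Angle (rad) of the shaft about the jig's +y axis: 0 = flat up, positive = flat towards the jig's +x; starts 0.6 to 1.6. Axis along y over the slide's middle, 78 mm above the bench. Thick part 40 mm diameter, 90 mm long; pinch it from above and lean the gripper about the axis to turn it. Turns from -3.1 to 3.1, drags 0.25 N m, stays where left. Pads closing on the flat's edge square it to them.
- shaft_nominal (a point): Where the middle of the shaft's axis would be with the slide in the middle (78 mm above the jig's origin). One milled flat 24 mm wide, 16 mm from the axis, runs along the whole thick part. The heads hold the shaft from 66 to 92 mm either side of the middle and reach 99 mm above the bench; a hand wheel sticks out at +y to 118 mm.
- plate: Loose aluminium drill plate 140 (x) x 176 (y) x 10 mm, 0.7 to 0.9 kg; origin at the centre of its underside, z out of its top. Two 19 mm drill bushings stand 7 mm proud of the top at (0, +-32) mm. At the start it leans 0.26 rad about its y axis: its -x edge is on the bench, the underside near its +x edge on the wooden block.
- plate_grip (a point): Centre of the plate's grab bar, 52 mm above plate along the plate's z, same axes. The bar is flat-sided, 14 wide (y) x 18 high (z) x 80 mm long (x), on two posts; it is free between x = -28 and +28 mm, and its lower side is 33 mm above the plate's top. The plate balances at the bar.
- plate_foot (a point): Centre of the lower face of the foot under the plate's middle: 18 (x) x 70 (y) mm, 14 mm below the plate's underside. With the plate home it stands 1 mm over the shaft's flat; if the flat is more than about 0.1 rad off, the foot keeps the plate from going home. Home, the plate's x lies along the jig's x, either way round.
- bush_a (a point): Lower mouth of a guide bushing, at (+52, -68) mm in the plate, level with its underside: bore 15 mm, 24 mm long (14 mm proud of the top). Slides over a guide pin with 1 mm play.
- bush_b (a point): Lower mouth of the other guide bushing, same size, at (-52, +68) mm in the plate. Either bushing fits either pin.
- block: Loose wooden packing block, 40 (x) x 100 (y) x 30 mm, under the plate's high side; origin at the centre of its underside.
- oilcan: Bystander: green oil can, 52 mm diameter, 140 mm high with its spout, standing between jig and plate; origin at the centre of its underside.
- mallet: Bystander: black mallet, head 48 mm diameter and 90 mm long, wooden handle 200 mm, lying on the bench behind; origin on the bench under the head.
- blank: Bystander: blank round shaft 24 mm diameter, 120 mm long, lying in a vee block near the robot; origin under its middle.
Mind the look-alikes: they are no part of the job. Of the things that look like the plate, the larger one is meant.

How it is judged:
On the way, in this order (a step that is already met when the one before it is completed fails the run):
1. the shaft is turned until its flat faces up (value of joint shaft between -0.1 and 0.1 rad and horizontal distance between plate and jig above 0.1 m), for 0.2 s.
2. the plate is level with both bushings started on the guide pins (z of plate in the frame of jig between 0.113 and 0.15 m and x of plate in the frame of jig between -0.0135 and 0.0135 m and y of plate in the frame of jig between -0.002 and 0.002 m and angle between the x axis of plate and the x axis of jig, either way round below 0.06 rad and angle between plate's own z axis and vertical below 0.06 rad), for 0.1 s.
At the end, for the whole second after the job is handed in: Plate at rest and let go, over both pins and home on their shoulders: underside 109 mm above the bench within 2 mm, level within 0.02 rad, centred across the slide within 2 mm, square to the jig within 0.03 rad (either way round); the shaft's flat under it faces up within 0.1 rad (z of plate in the frame of jig between 0.107 and 0.111 m and x of plate in the frame of jig between -0.0135 and 0.0135 m and y of plate in the frame of jig between -0.002 and 0.002 m and angle between the x axis of plate and the x axis of jig, either way round below 0.03 rad and angle between plate's own z axis and vertical below 0.02 rad and value of joint shaft between -0.1 and 0.1 rad and linear speed of plate below 0.01 m/s); the robot touches nothing.
It fails at once if the plate is forced: more than 60 N between plate and jig (contact force between plate and jig above 60 N).
It fails at once if the plate is dropped or slammed onto the jig: faster than 0.3 m/s on the pins (linear speed of plate above 0.3 m/s and horizontal distance between plate and jig below 0.03 m and z of plate in the frame of jig below 0.16 m).
It fails at once if the plate is out of level by more than 0.12 rad while on the pins (angle between plate's own z axis and vertical above 0.12 rad and horizontal distance between plate and jig below 0.03 m and z of plate in the frame of jig below 0.152 m).
It fails at once if the oil can, the mallet or the blank shaft is knocked or pushed aside by more than 30 mm (distance of any of oilcan, mallet, blank from where it was at the start of the episode above 0.03 m or angle between oilcan's own z axis and vertical above 0.5 rad).
It also fails if it takes over 72 s, if anything falls off the work surface, if the arm or the gripper's body presses on something with over 40 N, if the wrist force passes 120 N, or if a joint passes its speed limit or range.

### The arm

A 6-joint arm with a two-finger parallel gripper is mounted at the origin on the work surface. World frame = base frame: x ahead of the robot, y to its left, z up, the work surface at z = 0. Lengths are in m, angles in rad, forces in N, time in s.
With the tool pointing down it reaches from about 0.425 to 0.95 m from the base axis. Payload 3.5 kg.
Tool frame: the origin (TCP) lies midway between the tips of the shut fingers; the grasp point (between the pads) lies 19 mm behind it; z points along the fingers, y is the line along which they close (so a half turn about z gives the same grasp; the last joint's range is limited). The gripper opens to 85 mm and grips with 20 to 120 N. Pads are 22 mm wide; open, the fingers measure 114 mm over their backs; the gripper's body (76 mm by 85 mm) begins 54 mm behind the grasp point. The pads swing forward as they close: fully open they stand 13 mm farther back than shut.
Start: joints at [1.044, 0.286, 1.577, -0, 1.279, -0.15], TCP at [0.248, 0.628, 0.231] pointing down, gripper open.
Joint ranges: [-2.77, 2.77], [-0.9, 2.22], [0.21, 2.48], [-1.53, 4.67], [0.24, 2.81], [-2.84, 2.84]. Speed limits (rad/s): [2.79, 2.79, 3.14, 3.14, 3.14, 3.14].

### API

Orientations are given as a unit quaternion [x, y, z, w].
In Python, from plant import ctrl gives the robot as it stands. The module is installed in compiled form; this text tells all that it offers.
- The arm moves only by the shell command python3 -m inch 'ROWS' [FORCE]. ROWS is JSON, a list of rows, each a list of 5 numbers: the closure, from 0 (fully open) to 1 (shut), then the shift along the tool's x, y, z in m, then the turn about the tool's z in degrees. A call has 1 to 5 rows; each row is the pose to reach, as a shift and turn from the pose commanded when the call began, along the tool's axes at that moment; what a row does not reach only later rows make up. A row lasts 1/12 s, in which the tool goes at most 41.7 mm and 7.16 degrees, less where a joint would pass 70% of its speed; a pose out of reach is approached as far as the arm can. A call with a gripper value outside its range is refused whole. The fingers move at their own pace and stop on an object; FORCE is the grip in N (left out, the last holds). Time passes only in rows, so rows that repeat a pose let the fingers close. It gives the time, the measured TCP pose, the force, the opening and the grip force at its end, in the units of the state.
- ctrl.get_state(): the state, without advancing time (a new reading comes with each control period).
- ctrl.read_camera(name): name is "side" or "top"; returns a dict with "pixels" (480x640x3 uint8, red, green, blue), "depth" (480x640 float32, m along the optical axis (not along the pixel's ray), 0 where there is no reading), "fx", "fy", "cx", "cy" (pixels), "xyz" and "rotation" of the camera in the world. Camera axes: x right, y down, z forward; pixel columns grow to the right and rows downward; lengths in m; the calibration is good to about 2 mm. A picture is of the moment at which its call begins.
- ctrl.sign_off(): hands the job in; it is judged then, once.
Trained networks look in a picture, given as the dict that the camera call returned (one of the last four; its "shot" number tells which), for a name from the list of things; names that differ only in an ending like _2 or _b are one class to them, and where a whole thing is asked for, a point or a joint stands for the part that bears it (a point fixed in the world has none). Each returns a list of dicts, best first, with "score" (0 to 1); they miss things now and then, are a little off and sometimes report something else, mostly with a low value. They report only what shows in the picture. A call takes as long as a camera call. They do not tell look-alikes from the thing itself.
- ctrl.spot_in(query, picture): "at" ([column, row] in pixels, amid what is visible of it).
- ctrl.tip_of(query, picture): "at" ([column, row] in pixels: a listed point, or the origin of a listed thing).
The state is a dict: "time": time; "qpos": joint angles; "dq": joint speeds; "joint_efforts": joint torques, N m; "eef_pos": TCP position; "tcp_rot": TCP orientation; "contact_force": force on the tool from outside, world axes, zero at the start; "wrist_torque": the same for the moment, N m; "opening": opening from 0.0 (shut) to 1.0 (fully open); "finger_force": force on a finger pad.
Only numpy, scipy, OpenCV 4.12 (cv2) and the standard library are available. Lean on these libraries where they do the work, as an engineer would, in place of code of your own. Each camera call takes 0.05 s, during which the arm holds its last target. There are 200 camera calls.

## Working session

There is one attempt and no reset: what is moved stays moved. The work goes in short steps, Python scripts to look and compute and a shell command to move; the robot and the scene stay as the last step left them, time stands still between calls to the robot, and variables do not carry over. Pictures are saved under pics/ and viewed, at most 10 in all, crops included, and the job is handed in when it is done.

```bash
mkdir -p pics
cat > h.py <<'E'
import numpy as np, cv2
from plant import ctrl
from scipy.spatial.transform import Rotation as R
def rot(c):
    r=np.array(c["rotation"],float)
    return r if r.shape==(3,3) else R.from_quat(r).as_matrix()
def w(c,u,v,d=None):
    if d is None: d=c["depth"][int(round(v)),int(round(u))]
    return np.array(c["xyz"])+rot(c)@np.array([(u-c["cx"])/c["fx"]*d,(v-c["cy"])/c["fy"]*d,d])
def ray(c,u,v):
    r=rot(c)@np.array([(u-c["cx"])/c["fx"],(v-c["cy"])/c["fy"],1]);return np.array(c["xyz"]),r/np.linalg.norm(r)
def atz(c,u,v,z):
    o,r=ray(c,u,v);return o+r*(z-o[2])/r[2]
def tri(rs):
    A=np.zeros((3,3));b=np.zeros(3)
    for o,r in rs:
        P=np.eye(3)-np.outer(r,r);A+=P;b+=P@o
    return np.linalg.solve(A,b)
def proj(c,p):
    q=rot(c).T@(np.array(p)-np.array(c["xyz"]));return [c["fx"]*q[0]/q[2]+c["cx"],c["fy"]*q[1]/q[2]+c["cy"]]
def cloud(c):
    v,u=np.mgrid[:480,:640];d=c["depth"]
    p=np.stack([(u-c["cx"])/c["fx"]*d,(v-c["cy"])/c["fy"]*d,d],-1)@rot(c).T+np.array(c["xyz"])
    p[d==0]=np.nan;return p
def save(c,n): cv2.imwrite("pics/"+n,c["pixels"][:,:,::-1])
E
python3 - <<'E'
from h import *
np.set_printoptions(precision=4,suppress=True)
C={n:ctrl.read_camera(n) for n in("side","top")}
for n,c in C.items():
    save(c,n+"0.png");print(n,c["xyz"],c["fx"],c["fy"],c["cx"],c["cy"],rot(c).tolist())
    np.savez(n+"0.npz",**{k:v for k,v in c.items()})
for q in["jig","pin_nominal","shaft_nominal","plate","plate_grip","plate_foot","bush_a","oilcan","mallet","blank","block"]:
    for n,c in C.items():
        print(q,n,[(np.round(d["at"],1).tolist(),round(d["score"],2),w(c,*d["at"]).round(3).tolist()) for d in ctrl.tip_of(q,c)[:4]])
s=ctrl.get_state();print({k:np.round(v,3).tolist() for k,v in s.items()})
E
```

```text
side [ 0.2408 -0.4642  0.7372] 481.70428993381927 481.70428993381927 316.80325667573067 238.5523559886308 [[0.793469973501071, -0.46788142584038417, 0.3892202108135947], [-0.6084432988469158, -0.5948901769170923, 0.525264152113804], [-0.01421806036323972, -0.6535997619041181, -0.7567068111219747]]
top [0.3901 0.0051 1.3329] 601.0139108798503 601.0139108798503 319.3082242594466 234.87595836848683 [[-0.01664027685998668, -0.9908238348631233, 0.13413138876921166], [-0.9997818108768954, 0.014794454454302518, -0.014746347246533273], [0.012626631606994912, -0.13434750605997114, -0.9908538316975555]]
jig side [([251.7, 207.1], 0.63, [0.556, 0.189, 0.018])]
jig top [([412.7, 216.4], 0.62, [0.603, -0.219, 0.041]), ([222.3, 238.4], 0.6, [0.555, 0.189, 0.084])]
pin_nominal side [([282.6, 165.2], 0.93, [0.694, 0.275, 0.001])]
pin_nominal top [([249.6, 204.0], 0.57, [0.613, 0.125, 0.157])]
shaft_nominal side [([248.8, 181.7], 0.57, [0.557, 0.184, 0.093])]
shaft_nominal top [([217.7, 235.0], 0.57, [0.561, 0.198, 0.093])]
plate side [([373.7, 342.5], 0.78, [0.541, -0.209, 0.031]), ([321.3, 144.9], 
[... 980 characters left out ...]
.1, 194.7], 0.81, [0.786, 0.032, 0.035]), ([256.6, 204.8], 0.62, [0.57, 0.191, 0.015])]
mallet top [([288.7, 129.7], 0.67, [0.8, 0.05, 0.048])]
blank side [([252.1, 440.0], 0.94, [0.299, -0.225, 0.05])]
blank top [([417.0, 357.0], 0.81, [0.301, -0.216, 0.045])]
block side []
block top [([409.4, 216.4], 0.68, [0.602, -0.211, 0.044])]
{'time': 1.2, 'qpos': [1.044, 0.286, 1.577, 0.0, 1.279, -0.15], 'dq': [-0.001, -0.001, 0.001, 0.0, 0.0, -0.001], 'joint_efforts': [-0.0, -40.596, -29.294, -0.0, 0.001, 0.0], 'eef_pos': [0.248, 0.628, 0.231], 'tcp_rot': [0.187, 0.982, -0.0, -0.0], 'contact_force': [0.546, 0.4, 0.288], 'wrist_torque': [-0.013, -0.002, -0.017], 'finger_force': 0.0, 'opening': 0.996}
```

View pics/side0.png

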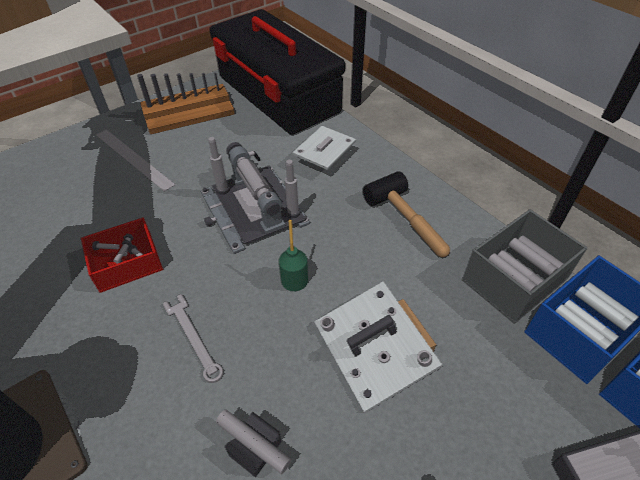

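View pics/top0.png

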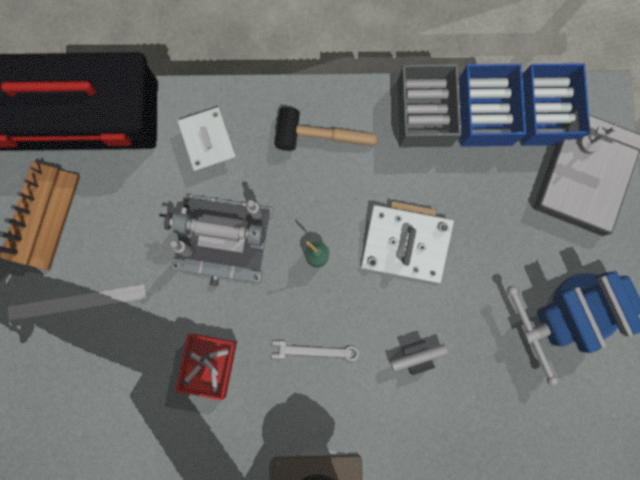

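The side view shows the large plate with its bar at (378,345), leaning on the block, and the jig at (250,190). The oil can is at (293,268), the mallet at (388,190) and the blank at (253,440). In the top view the plate is at (408,243), the jig at (220,237) and the can at (316,252).

Candidates for the plate:
- The large plate with a dark bar, side (378,345) / top (408,243).
- The small plate, side (325,147) / top (206,138).

I choose the large one and will check it in a crop.

Run:
```python
from h import *
np.set_printoptions(precision=4,suppress=True)
C={n:dict(np.load(n+"0.npz",allow_pickle=True)) for n in("side","top")}
c=C["top"];a=cv2.resize(c["pixels"][180:300,345:475],(520,480),interpolation=2)
b=cv2.resize(c["pixels"][185:290,160:275],(526,480),interpolation=2)
cc=C["side"];d=cv2.resize(cc["pixels"][130:255,195:315],(400,417),interpolation=2);
o=np.zeros((600,800,3),np.uint8);o[:295,:320]=cv2.resize(a,(320,295));o[:350,340:724]=cv2.resize(b,(384,350))
e=cv2.resize(cc["pixels"][130:255,195:315],(240,250));o[300:550,:240]=e
e=cv2.resize(cc["pixels"][280:412,310:445],(245,240));o[355:595,340:585]=e
cv2.imwrite("pics/crop1.png",o[:,:,::-1])
P={n:cloud(c) for n,c in C.items()}
for n,p in P.items():
    x,y,z=p[...,0],p[...,1],p[...,2]
    m=(z>0.125)&(z<.17)&(x>.45)&(x<.68)&(y>.08)&(y<.32)
    q=p[m]; 
    k=q[:,1]>0.19
    for g in(q[k],q[~k]):
        if len(g): print(n,"pin",len(g),g.mean(0),np.median(g[:,:2],0),(g.max(0)[:2]+g.min(0)[:2])/2,"zmax",g[:,2].max(), g[g[:,2]>.148].mean(0))
    # plate
    m=(x>.44)&(x<.64)&(y>-.31)&(y<-.1)&(z>.006)
    q=p[m]
    A=q.copy()
    for i in range(30):
        cen=A.mean(0);nn=np.linalg.svd(A-cen,full_matrices=False)[2][2];nn*=np.sign(nn[2])
        h=(q-cen)@nn;A=q[abs(h)<max(.003,.02*.8**i)]
    cnt=cv2.minAreaRect(A[:,:2].astype(np.float32)*1000)
    print(n,"plate n",nn,"tilt",np.arccos(nn[2]),"az",np.arctan2(nn[1],nn[0]),"cen",cen,cnt,len(A))
    B=q[(h>.03)&(h<.058)];r=cv2.minAreaRect(B[:,:2].astype(np.float32)*1000);print("bar",len(B),B.mean(0),B.min(0),B.max(0),r)
    # shaft
    mm=(z>.06)&(x>.5)&(x<.62)&(y>.145)&(y<.235)
    q=p[mm];q=q[np.abs(q[:,1]-.19)<.02]
    bins=np.arange(.5,.62,.003)
    print("shaft",[(round(b*1000),round(np.median(q[abs(q[:,0]-b)<.0015,2])*1000,1)) for b in bins if (abs(q[:,0]-b)<.0015).sum()>3])
```

```text
side pin 107 [0.5338 0.2715 0.1425] [0.5334 0.2703] [0.5344 0.2748] zmax 0.15649907298390509 [0.5346 0.2732 0.1528]
side pin 112 [0.6128 0.1203 0.1421] [0.6121 0.1197] [0.6137 0.1227] zmax 0.15567000962452804 [0.6141 0.1224 0.1523]
side plate n [-0.2511  0.0527  0.9665] tilt 0.2594209664585573 az 2.934875930008525 cen [ 0.5407 -0.2142  0.0278] ((543.827880859375, -206.29351806640625), (177.95431518554688, 136.69174194335938), 78.2468490600586) 7305
bar 581 [ 0.5301 -0.2063  0.0739] [ 0.4928 -0.2184  0.0477] [ 0.5715 -0.1913  0.0889] ((532.8707275390625, -204.8312225341797), (14.430462837219238, 80.16976165771484), 78.25947570800781)
shaft [(551, np.float64(81.2)), (554, np.float64(85.3)), (557, np.float64(87.1)), (560, np.float64(92.4)), (563, np.float64(94.5)), (566, np.float64(96.3)), (569, np.float64(96.9)), (572, np.float64(97.5)), (575, np.float64(97.8)), (578, np.float64(97.4)), (581, np.float64(97.0)), (584, np.float64(90.7)), (587, np.float64(87.0)), (590, np.float64(82.7)), (593, np.float64(79.7))]
top pin 60 [0.5359 0.2729 0.1478] [0.5358 0.2722] [0.5361 0.2742] zmax 0.1575
[... 240 characters left out ...]
0.5451 -0.2075  0.0278] ((536.231689453125, -207.4037322998047), (183.00274658203125, 155.92054748535156), 79.51705932617188) 3315
bar 274 [ 0.5335 -0.2032  0.0756] [ 0.4942 -0.2189  0.0529] [ 0.5751 -0.19    0.0905] ((534.4182739257812, -204.72398376464844), (15.62270450592041, 81.47463989257812), 78.14894104003906)
shaft [(554, np.float64(84.6)), (557, np.float64(85.5)), (560, np.float64(90.6)), (563, np.float64(94.2)), (566, np.float64(95.8)), (569, np.float64(97.7)), (572, np.float64(96.9)), (575, np.float64(97.7)), (578, np.float64(97.8)), (581, np.float64(97.4)), (584, np.float64(94.1)), (587, np.float64(92.1)), (590, np.float64(88.1)), (593, np.float64(82.7)), (596, np.float64(77.2))]
```

View pics/crop1.png

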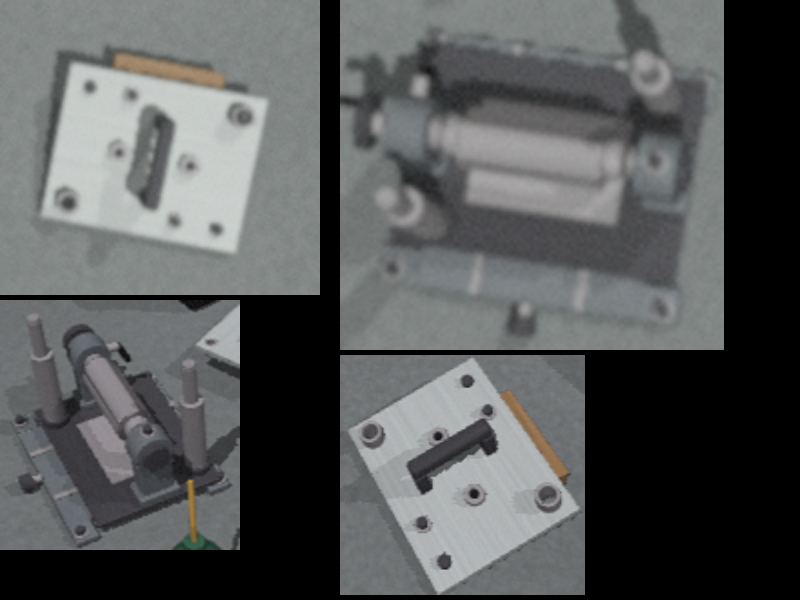

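The crop confirms it: the large plate has the bar and two guide bushings at opposite corners, and it leans on the wooden block. The jig's flat faces its +x, at about 0.95 rad. The pins are measured, and the arm only moves in 4 DOF, so I'll turn the shaft by wiping a shut fingertip across its top.

```bash
python3 -m inch '[[1,-0.2,-0.1175,0,0],[1,-0.2,-0.1175,0,0],[1,-0.2,-0.1175,0,0],[1,-0.2,-0.1175,0,0],[1,-0.2,-0.1175,0,0]]'
python3 -m inch '[[1,-0.2,-0.1175,0,0],[1,-0.2,-0.1175,0,0],[1,-0.2,-0.1175,0,0],[1,-0.2,-0.1175,0,0],[1,-0.2,-0.1175,0,0]]'
```

```text
time: 1.62
eef_pos: [0.3772, 0.4619, 0.2315]
tcp_rot: [0.187, 0.982, 0.0, 0.0]
contact_force: [1.1, 0.1, -0.1]
opening: 0.296
finger_force: 0.0
time: 2.03
eef_pos: [0.5057, 0.2975, 0.2317]
tcp_rot: [0.187, 0.982, 0.0, 0.0]
contact_force: [0.4, 0.8, -0.3]
opening: 0.004
finger_force: 0.0
```

```bash
python3 -m inch '[[1,-0.037,-0.0215,0,-4],[1,-0.074,-0.043,0,-8],[1,-0.111,-0.065,0.04,-11.8],[1,-0.111,-0.065,0.08,-11.8],[1,-0.111,-0.065,0.115,-11.8]]'
python3 -m inch '[[1,0,0,0,0],[1,0,0,0,0],[1,0,0,0.005,0],[1,0,0,0.010,0],[1,0,0,0.010,0]]'
```

```text
time: 2.45
eef_pos: [0.5873, 0.1958, 0.1233]
tcp_rot: [0.087, 0.996, 0.001, 0.003]
contact_force: [-0.0, 0.7, -0.8]
opening: -0.002
finger_force: 0.0
time: 2.87
eef_pos: [0.5847, 0.1992, 0.1141]
tcp_rot: [0.085, 0.996, 0.0, 0.002]
contact_force: [0.0, 0.4, 0.3]
opening: 0.001
finger_force: 0.0
```

```bash
python3 -m inch '[[1,0,0,0.006,0],[1,0,0,0.012,0],[1,0,0,0.015,0],[1,0,0,0.015,0],[1,0,0,0.015,0]]'
python3 -m inch '[[1,0,0,0.001,0],[1,0,0,0.001,0],[1,0,0,0.001,0]]'
python3 -m inch '[[1,0,0,0.001,0],[1,0,0,0.001,0],[1,0,0,0.001,0]]'
```

```text
time: 3.28
eef_pos: [0.584, 0.1986, 0.0979]
tcp_rot: [0.085, 0.996, 0.0, 0.0]
contact_force: [-1.7, 0.3, 5.2]
opening: -0.0
finger_force: 2.5
time: 3.53
eef_pos: [0.584, 0.1986, 0.0978]
tcp_rot: [0.085, 0.996, 0.0, 0.0]
contact_force: [-3.6, -0.4, 8.7]
opening: -0.002
finger_force: 4.4
time: 3.78
eef_pos: [0.5841, 0.1986, 0.0978]
tcp_rot: [0.085, 0.996, 0.0, -0.0]
contact_force: [-5.3, 0.2, 12.9]
opening: 0.003
finger_force: 6.2
```

```bash
python3 -m inch '[[1,0,0,0.003,0],[1,0,0,0.006,0],[1,0,0,0.007,0],[1,0.003,0,0.007,0],[1,0.006,0,0.007,0]]'
python3 -m inch '[[1,0.003,0,0,0],[1,0.006,0,0,0],[1,0.009,0,0,0],[1,0.012,0,0,0],[1,0.012,0,0,0]]'
python3 - <<'E'
from h import *
for n in("top","side"):
    c=ctrl.read_camera(n);p=cloud(c).reshape(-1,3)-np.array([.5753,.1982,.078])
    x=p[:,0]*.9857-p[:,1]*.168;y=p[:,0]*.168+p[:,1]*.9857
    for a,b in((-.042,-.022),(.022,.042)):
        m=(y>a)&(y<b)&(p[:,2]>-.01)&(p[:,2]<.03)&(abs(x)<.03)
        print(n,a,[(k,round(np.median(p[m&(abs(x*1000-k)<1.5),2])*1000,1)) for k in range(-24,25,3) if (m&(abs(x*1000-k)<1.5)).sum()>2])
E
```

```text
time: 4.2
eef_pos: [0.5874, 0.1982, 0.0973]
tcp_rot: [0.084, 0.996, 0.0, 0.013]
contact_force: [11.4, -7.1, 16.2]
opening: 0.0
finger_force: 9.2
time: 4.62
eef_pos: [0.5775, 0.2012, 0.0978]
tcp_rot: [0.085, 0.996, 0.002, 0.015]
contact_force: [10.3, -4.1, 16.8]
opening: -0.003
finger_force: 8.7
top -0.042 [(-18, np.float64(5.4)), (-15, np.float64(12.3)), (-12, np.float64(17.0)), (-9, np.float64(18.2)), (-6, np.float64(17.5))]
top 0.022 []
side -0.042 [(-21, np.float64(3.5)), (-18, np.float64(7.8)), (-15, np.float64(12.6)), (-12, np.float64(16.3)), (-9, np.float64(18.0)), (-6, np.float64(19.5)), (-3, np.float64(20.1)), (0, np.float64(21.0)), (3, np.float64(19.9)), (6, np.float64(18.7)), (9, np.float64(16.9)), (12, np.float64(12.1)), (15, np.float64(3.4)), (18, np.float64(-3.6))]
side 0.022 [(-21, np.float64(2.1)), (-18, np.float64(8.5)), (-15, np.float64(13.6)), (-12, np.float64(15.9)), (-9, np.float64(17.8)), (-6, np.float64(18.9)), (-3, np.float64(19.5))]
```

```bash
python3 -m inch '[[1,0,0,0.003,0],[1,0,0,0.006,0],[1,0.003,0,0.009,0],[1,0.006,0,0.009,0],[1,0.006,0,0.009,0]]'
python3 -m inch '[[1,0.004,0,0,0],[1,0.008,0,0,0],[1,0.012,0,0,0],[1,0.012,0,0,0],[1,0.012,0,0,0]]'
cat > sh.py <<'E'
from h import *
def shaft(O=(.5753,.1982,.078)):
  for n in("top","side"):
    c=ctrl.read_camera(n);p=cloud(c).reshape(-1,3)-np.array(O)
    x=p[:,0]*.9857-p[:,1]*.168;y=p[:,0]*.168+p[:,1]*.9857
    for a,b in((-.042,-.018),(-.042,.042)):
        m=(y>a)&(y<b)&(p[:,2]>-.01)&(p[:,2]<.03)&(abs(x)<.03)
        print(n,a,[(k,round(float(np.median(p[m&(abs(x*1000-k)<1.5),2]))*1000,1)) for k in range(-24,25,3) if (m&(abs(x*1000-k)<1.5)).sum()>2])
shaft()
E
python3 sh.py
```

```text
time: 5.13
eef_pos: [0.5774, 0.2014, 0.0976]
tcp_rot: [0.084, 0.996, 0.001, 0.021]
contact_force: [5.4, -10.1, 43.2]
opening: -0.001
finger_force: 21.1
time: 5.55
eef_pos: [0.5646, 0.2038, 0.0964]
tcp_rot: [0.085, 0.996, 0.002, 0.02]
contact_force: [2.1, -9.5, 42.5]
opening: 0.003
finger_force: 20.1
top -0.042 [(-18, 4.7), (12, 13.2), (15, 10.5), (18, 9.5), (21, 7.4)]
top -0.042 [(-18, 4.7), (12, 13.2), (15, 10.5), (18, 9.5), (21, 7.4)]
side -0.042 [(-21, 3.1), (-18, 8.3), (-15, 12.6), (-12, 15.6), (-9, 18.2), (-6, 19.3), (-3, 19.6), (0, 17.3), (3, 16.7), (6, 14.8), (9, 13.8), (12, 12.4), (15, 9.4), (18, 9.0)]
side -0.042 [(-24, 26.7), (-21, 3.0), (-18, 8.1), (-15, 13.0), (-12, 16.0), (-9, 18.1), (-6, 19.4), (-3, 19.7), (0, 17.7), (3, 16.7), (6, 15.2), (9, 13.9), (12, 12.2), (15, 9.8), (18, 9.5)]
```

```bash
python3 -m inch '[[1,0,0,-0.01,0],[1,0,0,-0.02,0],[1,-0.008,0,-0.02,0],[1,-0.016,0.004,-0.02,0],[1,-0.016,0.004,-0.02,0]]'
python3 -m inch '[[1,0,0,0.004,0],[1,0,0,0.008,0],[1,0,0,0.012,0],[1,0,0,0.016,0],[1,0,0,0.018,0]]'
python3 -m inch '[[1,0.004,0,0,0],[1,0.008,0,0,0],[1,0.012,0,0,0],[1,0.012,0,0,0],[1,0.012,0,0,0]]'
python3 sh.py
```

```text
time: 6.07
eef_pos: [0.5656, 0.2056, 0.0975]
tcp_rot: [0.085, 0.996, -0.0, -0.0]
contact_force: [2.1, -0.1, 3.1]
opening: 0.0
finger_force: 1.4
time: 6.48
eef_pos: [0.5666, 0.2059, 0.0963]
tcp_rot: [0.084, 0.996, -0.002, -0.002]
contact_force: [-34.6, -10.1, 77.5]
opening: 0.003
finger_force: 38.5
time: 6.9
eef_pos: [0.5653, 0.2061, 0.0963]
tcp_rot: [0.084, 0.996, -0.0, 0.014]
contact_force: [-3.2, -13.0, 46.0]
opening: -0.003
finger_force: 23.1
top -0.042 [(-18, 4.7), (12, 13.4), (15, 12.5), (18, 11.4), (21, 5.7)]
top -0.042 [(-18, 4.7), (12, 13.4), (15, 12.5), (18, 11.4), (21, 5.7)]
side -0.042 [(-21, 3.8), (-18, 9.2), (-15, 13.4), (-12, 15.7), (-9, 18.0), (-6, 18.9), (-3, 19.1), (0, 16.4), (3, 15.8), (6, 15.4), (9, 13.4), (12, 11.9), (15, 10.6), (18, 9.9)]
side -0.042 [(-24, 26.8), (-21, 3.1), (-18, 8.9), (-15, 13.4), (-12, 16.7), (-9, 17.9), (-6, 19.1), (-3, 18.8), (0, 17.7), (3, 15.9), (6, 14.9), (9, 13.4), (12, 12.4), (15, 10.7), (18, 9.5)]
```

```bash
python3 -m inch '[[1,0,0,-0.015,0],[1,0,0,-0.03,0],[1,0,0,-0.03,0],[1,0,0,-0.03,0],[1,0,0,-0.03,0]]'
```

```text
time: 7.42
eef_pos: [0.5515, 0.2075, 0.1084]
tcp_rot: [0.085, 0.996, -0.001, -0.002]
contact_force: [-0.4, 0.6, 0.2]
opening: -0.002
finger_force: 0.0
```

```bash
python3 -m inch '[[1,-0.015,0,0,0],[1,-0.031,0.005,0,0],[1,-0.031,0.005,0.006,0],[1,-0.031,0.005,0.012,0],[1,-0.031,0.005,0.019,0]]'
python3 -m inch '[[1,0.004,0,0.003,0],[1,0.008,0,0.003,0],[1,0.012,0,0.003,0],[1,0.016,0,0.003,0],[1,0.016,0,0.003,0]]'
python3 sh.py
```

```text
time: 7.83
eef_pos: [0.585, 0.2074, 0.0948]
tcp_rot: [0.085, 0.996, -0.0, -0.0]
contact_force: [-2.9, -3.6, 32.3]
opening: -0.0
finger_force: 14.0
time: 8.25
eef_pos: [0.5756, 0.2098, 0.0947]
tcp_rot: [0.085, 0.996, 0.001, 0.01]
contact_force: [8.3, -2.0, 11.6]
opening: -0.003
finger_force: 6.5
top -0.042 [(-18, 4.5), (-15, 11.2), (-12, 15.8), (-9, 17.2), (-6, 17.6), (-3, 15.2), (3, 17.4), (6, 13.7), (12, 14.0), (18, 10.1)]
top -0.042 [(-18, 4.5), (-15, 11.2), (-12, 15.8), (-9, 17.2), (-6, 17.6), (-3, 15.2), (3, 17.4), (6, 13.7), (12, 14.0), (18, 10.1)]
side -0.042 [(-21, 2.7), (-18, 7.3), (-15, 13.8), (-12, 16.0), (-9, 16.5), (-6, 16.3), (-3, 15.8), (0, 16.0), (3, 15.7), (6, 16.2), (9, 15.1), (12, 15.5), (15, 13.4), (18, 9.5)]
side -0.042 [(-21, 2.2), (-18, 8.0), (-15, 12.8), (-12, 16.3), (-9, 16.9), (-6, 16.4), (-3, 16.4), (0, 16.0), (3, 16.2), (6, 16.1), (9, 15.5), (12, 15.7), (15, 13.2), (18, 9.5)]
```

```bash
python3 -m inch '[[1,0,0,0.003,0],[1,0,0,0.006,0],[1,0,0,0.008,0],[1,0,0,0.008,0]]'
python3 -m inch '[[1,0,0,-0.02,0],[1,0,0,-0.04,0],[1,0,0,-0.08,0],[1,0,0,-0.12,0],[1,0,0,-0.14,0]]'
python3 -m inch '[[0.3,0.03,-0.02,0,0],[0.3,0.03,-0.04,0,0],[0.3,0.03,-0.08,0,0],[0.3,0.03,-0.12,0,0],[0.3,0.03,-0.16,0,0]]'
python3 - <<'E'
from h import *
O=(.5753,.1982,.078)
for n in("top","side"):
    c=ctrl.read_camera(n);p=cloud(c).reshape(-1,3)-np.array(O)
    x=p[:,0]*.9857-p[:,1]*.168;y=p[:,0]*.168+p[:,1]*.9857
    m=(abs(y)<.04)&(p[:,2]>-.01)&(p[:,2]<.03)&(abs(x)<.03)
    print(n,[(k,round(float(np.median(p[m&(abs(x*1000-k)<1.5),2]))*1000,1)) for k in range(-24,25,3) if (m&(abs(x*1000-k)<1.5)).sum()>2])
    f=m&(abs(x)<.0095);print(np.polyfit(x[f],p[f,2],1),f.sum())
E
```

```text
time: 8.68
eef_pos: [0.5751, 0.21, 0.0939]
tcp_rot: [0.084, 0.996, 0.0, 0.007]
contact_force: [-10.2, -7.4, 44.4]
opening: -0.001
finger_force: 22.1
time: 9.1
eef_pos: [0.5688, 0.2104, 0.2244]
tcp_rot: [0.085, 0.996, 0.001, 0.002]
contact_force: [1.3, 0.1, 0.6]
opening: 0.0
finger_force: 0.0
time: 9.52
eef_pos: [0.5094, 0.0569, 0.2187]
tcp_rot: [0.084, 0.996, -0.0, -0.002]
contact_force: [0.8, -0.2, 0.6]
opening: 0.692
finger_force: 0.0
top [(-18, 6.4), (-15, 11.6), (-12, 14.7), (-9, 15.7), (-6, 15.9), (-3, 16.6), (0, 16.2), (3, 15.7), (6, 15.9), (9, 16.1), (12, 16.2), (15, 14.5), (18, 11.4), (21, 4.5)]
[-0.02219242  0.01606317] 309
side [(-21, 1.4), (-18, 8.0), (-15, 13.1), (-12, 15.7), (-9, 16.3), (-6, 16.0), (-3, 16.3), (0, 16.4), (3, 15.8), (6, 16.4), (9, 15.6)]
[0.00171879 0.01615642] 136
```

```bash
python3 -m inch '[[0.2,-0.011,-0.04,0,2],[0.2,-0.022,-0.08,0,2],[0.2,-0.033,-0.12,0,2],[0.2,-0.044,-0.16,0,2],[0.2,-0.055,-0.2,0,2]]'
python3 -m inch '[[0.2,-0.01,-0.04,0,0],[0.2,-0.014,-0.054,0,0],[0.2,-0.014,-0.054,0,0],[0.2,-0.014,-0.054,0,0],[0.2,-0.014,-0.054,0,0]]'
```

```text
time: 10.03
eef_pos: [0.5309, -0.1495, 0.219]
tcp_rot: [0.102, 0.995, 0.001, -0.001]
contact_force: [1.6, 0.6, -0.4]
opening: 0.8
finger_force: 0.0
time: 10.45
eef_pos: [0.5342, -0.2028, 0.2198]
tcp_rot: [0.102, 0.995, 0.001, -0.001]
contact_force: [-0.4, -0.4, 0.6]
opening: 0.797
finger_force: 0.0
```

```bash
python3 -m inch '[[0.2,0,-0.002,0.04,0],[0.2,0,-0.002,0.08,0],[0.2,0,-0.002,0.12,0],[0.2,0,-0.002,0.15,0],[0.2,0,-0.002,0.171,0]]'
python3 -m inch '[[0.2,0,0,0,0],[0.6,0,0,0,0],[1,0,0,0,0],[1,0,0,0,0],[1,0,0,0,0]]' 60
python3 -m inch '[[1,0,0,0,0],[1,0,0,0,0],[1,0,0,0,0],[1,0,0,0,0]]'
```

```text
time: 10.87
eef_pos: [0.5321, -0.2029, 0.046]
tcp_rot: [0.101, 0.995, 0.001, -0.003]
contact_force: [-0.2, 0.2, 0.0]
opening: 0.797
finger_force: 0.0
time: 11.28
eef_pos: [0.5358, -0.2072, 0.0524]
tcp_rot: [0.102, 0.995, -0.001, 0.002]
contact_force: [-0.1, 0.1, 0.4]
opening: 0.237
finger_force: 0.0
time: 11.62
eef_pos: [0.5357, -0.2063, 0.0526]
tcp_rot: [0.103, 0.995, 0.0, 0.002]
contact_force: [-0.3, 4.9, 4.8]
opening: 0.149
finger_force: 59.0
```

```bash
python3 -m inch '[[1,0,0,-0.01,0],[1,0,0,-0.02,0],[1,0,0,-0.04,0],[1,0,0,-0.06,0],[1,0,0,-0.08,0]]'
python3 -m inch '[[1,0.02,0,-0.01,0],[1,0.04,0,-0.01,0],[1,0.06,0,-0.01,0],[1,0.07,0,-0.01,0],[1,0.07,0,-0.01,0]]'
cat > pl.py <<'E'
from h import *
def plate(zoff=.01,R0=.105):
  """plane fit of plate top around tcp"""
  s=ctrl.get_state();T=np.array(s["eef_pos"]);out={}
  print("tcp",T.round(4),"f",np.round(s["contact_force"],1),"open",round(s["opening"],3),"t",round(s["time"],2))
  for n in("top","side"):
    c=ctrl.read_camera(n);p=cloud(c).reshape(-1,3);d=p-T
    q=p[(np.hypot(d[:,0],d[:,1])<R0)&(d[:,2]<.02)&(d[:,2]>-.055)]
    A=q[abs(q[:,2]-(T[2]-.023))<.025]
    for i in range(25):
        cen=np.median(A,0);cen=A.mean(0);nn=np.linalg.svd(A-cen,full_matrices=False)[2][2];nn*=np.sign(nn[2])
        h=(q-cen)@nn;A=q[abs(h)<max(.003,.02*.8**i)]
    r=cv2.minAreaRect(A[:,:2].astype(np.float32)*1000)
    print(n,"n",nn.round(4),"tilt",round(np.arccos(nn[2]),4),"cen",cen.round(4),len(A),"rect",np.round(r[0],1),np.round(r[1],1),round(r[2],2))
    out[n]=(c,p)
  return out
E
python3 -c "
from pl import *
o=plate();save(o['side'][0],'lift.png')"
```

```text
time: 12.03
eef_pos: [0.5329, -0.2062, 0.1297]
tcp_rot: [0.103, 0.995, 0.001, -0.001]
contact_force: [0.8, 0.6, -8.0]
opening: 0.148
finger_force: 59.1
time: 12.45
eef_pos: [0.4627, -0.1911, 0.1386]
tcp_rot: [0.103, 0.995, 0.001, -0.002]
contact_force: [-0.3, -0.0, -8.3]
opening: 0.151
finger_force: 59.1
tcp [ 0.4627 -0.1911  0.1386] f [-0.3 -0.  -8.3] open 0.151 t 12.45
top n [-0.2429  0.0549  0.9685] tilt 0.2517 cen [ 0.4923 -0.1406  0.1161] 1167 rect [ 473.2 -187.6] [165.4 135.4] 79.17
side n [-0.2447  0.052   0.9682] tilt 0.2528 cen [ 0.4593 -0.2132  0.1126] 7344 rect [ 471.5 -193.5] [178.7 136.2] 78.06
```

View pics/lift.png

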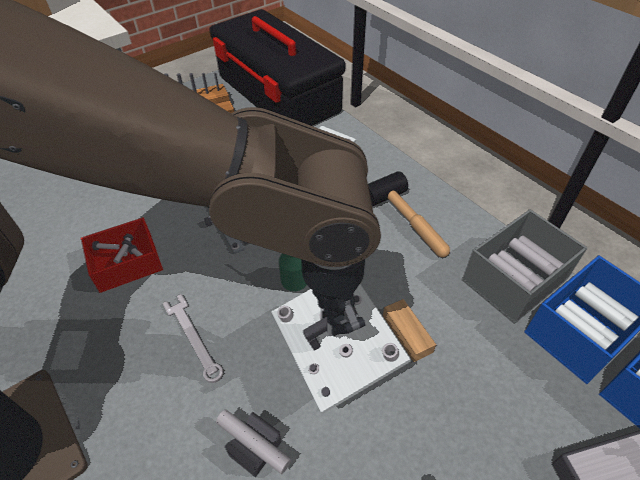

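The view shows the plate held at about (345,350), still tilted 0.25 rad. The block stays at (408,330) and the bench under the plate is free. I'll set the plate on its foot there, let it level itself, and grip it again.

```bash
python3 -m inch '[[1,0,0,0.03,0],[1,0,0,0.055,0],[1,0,0,0.075,0],[1,0,0,0.083,0],[1,0,0,0.084,0]]'
python3 -m inch '[[1,0,0,0.001,0],[1,0,0,0.002,0],[1,0,0,0.003,0],[1,0,0,0.004,0],[1,0,0,0.004,0]]' 25
python3 -c "
from pl import *
plate()"
```

```text
time: 12.97
eef_pos: [0.4648, -0.1917, 0.0536]
tcp_rot: [0.103, 0.995, 0.001, -0.002]
contact_force: [-0.6, 0.3, -7.9]
opening: 0.149
finger_force: 59.3
time: 13.38
eef_pos: [0.4663, -0.1927, 0.0528]
tcp_rot: [0.103, 0.995, -0.0, 0.001]
contact_force: [-0.5, 0.1, -8.0]
opening: 0.147
finger_force: 59.3
tcp [ 0.4663 -0.1927  0.0528] f [-0.5  0.1 -8. ] open 0.147 t 13.38
top n [-0.2618  0.0445  0.9641] tilt 0.2688 cen [ 0.4957 -0.1376  0.03  ] 957 rect [ 501.2 -165.6] [120.7 208.6] 38.12
side n [-0.2516  0.0547  0.9663] tilt 0.2604 cen [ 0.4518 -0.2107  0.0233] 6806 rect [ 451.5 -190.4] [177.7 179.8] 78.36
```

```bash
python3 -m inch '[[1,0,0,0.001,0],[1,0,0,0.002,0],[1,0,0,0.003,0],[1,0,0,0.004,0],[1,0,0,0.004,0]]' 25
python3 -m inch '[[1,0,0,0.001,0],[1,0,0,0.002,0],[1,0,0,0.003,0],[1,0,0,0.004,0],[1,0,0,0.004,0]]' 25
```

```text
time: 13.9
eef_pos: [0.4681, -0.1932, 0.0506]
tcp_rot: [0.103, 0.995, -0.001, 0.002]
contact_force: [1.4, 3.1, 7.3]
opening: 0.149
finger_force: 61.5
time: 14.32
eef_pos: [0.4688, -0.1936, 0.0502]
tcp_rot: [0.103, 0.995, -0.0, 0.002]
contact_force: [-6.4, 7.6, 27.4]
opening: 0.154
finger_force: 64.7
```

```bash
python3 -m inch '[[0.8,0,0,-0.003,0],[0.75,0,0,-0.003,0],[0.75,0,0,-0.003,0],[0.75,0,0,-0.003,0],[0.75,0,0,-0.003,0]]'
python3 -c "
from pl import *
plate()"
```

```text
time: 14.73
eef_pos: [0.4654, -0.1924, 0.0464]
tcp_rot: [0.103, 0.995, 0.0, -0.0]
contact_force: [0.4, 0.4, -0.2]
opening: 0.245
finger_force: 0.0
tcp [ 0.4654 -0.1924  0.0464] f [ 0.4  0.4 -0.2] open 0.245 t 14.73
top n [-0.192  -0.0334  0.9808] tilt 0.1962 cen [ 0.5047 -0.1479  0.0183] 506 rect [ 500.2 -161.6] [116.  208.4] 40.78
side n [-0.0966  0.0212  0.9951] tilt 0.0991 cen [ 0.4617 -0.2156  0.0242] 5846 rect [ 476.8 -195.3] [177.7 140.2] 78.28
```

```bash
python3 -m inch '[[0.7,0,0,0,0],[0.7,0,0,0,0]]'; python3 -c "
from pl import *
plate()"
```

```text
time: 15.0
eef_pos: [0.4656, -0.1924, 0.0466]
tcp_rot: [0.103, 0.995, 0.0, -0.0]
contact_force: [0.2, -0.2, 0.5]
opening: 0.301
finger_force: 0.0
tcp [ 0.4656 -0.1924  0.0466] f [ 0.2 -0.2  0.5] open 0.301 t 15.0
top n [ 0.0621 -0.0096  0.998 ] tilt 0.0629 cen [ 0.5057 -0.1424  0.0236] 918 rect [ 513.  -167.6] [102.3 202.7] 30.85
side n [-0.138   0.0372  0.9897] tilt 0.1434 cen [ 0.4245 -0.1971  0.0053] 2800 rect [ 453.8 -190.9] [186.2 183.6] 78.72
```

```bash
cat > pl.py <<'E'
from h import *
def plate(R0=.115,prt=True):
  """robust plane fit of the bright plate top around the tcp; returns per camera (c,nn,cen,A)"""
  s=ctrl.get_state();T=np.array(s["eef_pos"]);out={}
  if prt: print("tcp",T.round(4),"f",np.round(s["contact_force"],1),"open",round(s["opening"],3),"t",round(s["time"],2))
  for n in("top","side"):
    c=ctrl.read_camera(n);p=cloud(c).reshape(-1,3);d=p-T;br=c["pixels"].reshape(-1,3).astype(int).min(1)
    q=p[(np.hypot(d[:,0],d[:,1])<R0)&(abs(d[:,2]+.022)<.035)&(br>135)]
    rng=np.random.default_rng(0);best=None
    for i in range(300):
        a=q[rng.choice(len(q),3,replace=False)];m=np.cross(a[1]-a[0],a[2]-a[0]);L=np.linalg.norm(m)
        if L<5e-4: continue
        k=abs((q-a[0])@m/L)<.003
        if best is None or k.sum()>best.sum(): best=k
    for i in range(5):
        A=q[best];cen=A.mean(0);nn=np.linalg.svd(A-cen,full_matrices=False)[2][2];nn*=np.sign(nn[2]);best=abs((q-cen)@nn)<.003
    r=cv2.minAreaRect(A[:,:2].astype(np.float32)*1000)
    if prt: print(n,"n",nn.round(4),"tilt",round(np.arccos(nn[2]),4),"cen",cen.round(4),len(A),len(q),"z@tcp",round(cen[2]-((T-cen)[:2]@nn[:2])/nn[2],4),"rect",np.round(r[0],1),np.round(r[1],1),round(r[2],2))
    out[n]=(c,nn,cen,A)
  return out
E
python3 -c "
from pl import *
o=plate();a=o['side'][0];cv2.imwrite('pics/set.png',cv2.resize(a['pixels'][260:430,240:450],(630,510),interpolation=2)[:,:,::-1])"
```

```text
tcp [ 0.4657 -0.1924  0.0468] f [ 0.5 -0.6 -0.4] open 0.3 t 15.1
top n [ 0.129  -0.0341  0.9911] tilt 0.1338 cen [ 0.4826 -0.1359  0.0266] 475 1030 z@tcp 0.0268 rect [ 512.2 -177.8] [ 98.9 213.6] 26.79
side n [ 0.0673 -0.0137  0.9976] tilt 0.0688 cen [ 0.4591 -0.2197  0.0261] 4959 6190 z@tcp 0.0261 rect [ 480.6 -196.4] [177.1 140.6] 78.33
```

View pics/set.png

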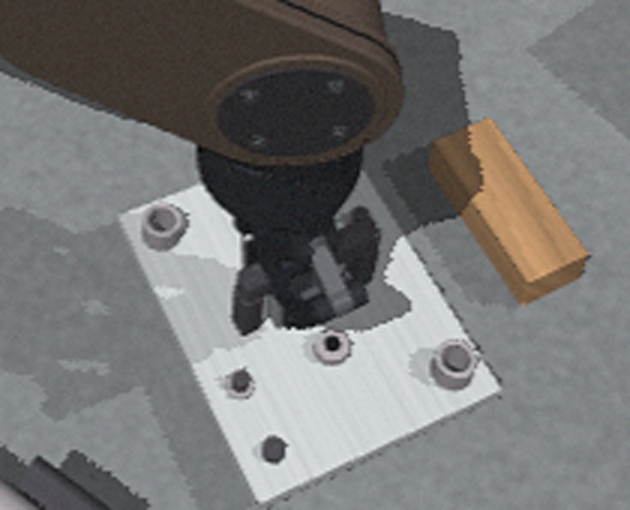

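The crop shows the plate standing on its foot around (310,350), clear of the block, and rocking. I'll let it settle.

```bash
python3 -m inch '[[0.7,0,0,0,0],[0.7,0,0,0,0],[0.7,0,0,0,0],[0.7,0,0,0,0],[0.7,0,0,0,0]]'; python3 -c "
from pl import *
plate()
plate()"
```

```text
time: 15.62
eef_pos: [0.4658, -0.1924, 0.047]
tcp_rot: [0.103, 0.995, -0.0, 0.0]
contact_force: [-0.4, -0.1, 0.3]
opening: 0.3
finger_force: 0.0
tcp [ 0.4658 -0.1924  0.047 ] f [-0.4 -0.1  0.3] open 0.3 t 15.62
top n [-0.0937  0.0217  0.9954] tilt 0.0963 cen [ 0.4756 -0.137   0.0233] 460 1039 z@tcp 0.0235 rect [ 500.2 -182.1] [ 80.5 216.1] 27.15
side n [-0.071   0.016   0.9974] tilt 0.0728 cen [ 0.4569 -0.2189  0.0239] 5181 6502 z@tcp 0.0241 rect [ 477.5 -195.6] [177.2 140.6] 78.27
tcp [ 0.4657 -0.1924  0.0469] f [-0.5  0.4 -0.9] open 0.296 t 15.72
top n [0.0272 0.0102 0.9996] tilt 0.0291 cen [ 0.4758 -0.1337  0.0241] 425 1024 z@tcp 0.025 rect [ 502.  -180.7] [ 81.2 216.9] 27.68
side n [ 0.0821 -0.0155  0.9965] tilt 0.0836 cen [ 0.4593 -0.2198  0.0265] 4918 6163 z@tcp 0.0264 rect [ 481.4 -196.2] [178.  140.7] 78.31
```

```bash
for i in 1 2 3 4; do python3 -m inch '[[0.7,0,0,0,0],[0.7,0,0,0,0],[0.7,0,0,0,0],[0.7,0,0,0,0],[0.7,0,0,0,0]]'>/dev/null; done; python3 -c "
from pl import *
plate()
plate()"
```

```text
tcp [ 0.4657 -0.1924  0.0469] f [ 0.2  0.5 -0.1] open 0.303 t 17.48
top n [0.023  0.0101 0.9997] tilt 0.0251 cen [ 0.4757 -0.1364  0.0246] 437 1027 z@tcp 0.0254 rect [ 501.4 -180.8] [ 80.2 216.7] 27.7
side n [-0.0099  0.0036  0.9999] tilt 0.0106 cen [ 0.4576 -0.219   0.0244] 5080 6358 z@tcp 0.0244 rect [ 479.  -195.8] [177.6 140.8] 78.29
tcp [ 0.4658 -0.1924  0.047 ] f [-0.7 -0.6  0.6] open 0.302 t 17.58
top n [ 0.0175 -0.0044  0.9998] tilt 0.0181 cen [ 0.4768 -0.1343  0.024 ] 423 1017 z@tcp 0.024 rect [ 508.5 -176.2] [ 94.2 215.8] 28.55
side n [-0.0047  0.0026  1.    ] tilt 0.0054 cen [ 0.4577 -0.2186  0.0245] 5098 6360 z@tcp 0.0244 rect [ 479.  -195.6] [177.2 141.1] 78.33
```

```bash
python3 -m inch '[[0.7,-0.006,0,0,0],[0.7,-0.013,0,0,0],[0.7,-0.013,0,0,0],[0.8,-0.013,0,0,0],[1,-0.013,0,0,0]]' 80
python3 -m inch '[[1,0,0,0,0],[1,0,0,0,0],[1,0,0,0,0],[1,0,0,0,0],[1,0,0,0,0]]' 80
python3 -m inch '[[1,0,0,-0.01,0],[1,0,0,-0.03,0],[1,0,0,-0.07,0],[1,0,0,-0.1,0],[1,0,0,-0.13,0]]'
python3 -m inch '[[1,0,0,-0.03,0],[1,0,0,-0.05,0],[1,0,0,-0.06,0],[1,0,0,-0.06,0]]'
python3 -c "
from pl import *
plate()"
```

```text
time: 18.1
eef_pos: [0.4789, -0.1954, 0.0472]
tcp_rot: [0.103, 0.995, -0.0, 0.0]
contact_force: [1.3, -1.5, 1.0]
opening: 0.151
finger_force: 79.5
time: 18.52
eef_pos: [0.4788, -0.1954, 0.0472]
tcp_rot: [0.103, 0.995, -0.0, 0.001]
contact_force: [1.6, -1.2, 0.2]
opening: 0.148
finger_force: 79.5
time: 18.93
eef_pos: [0.4762, -0.1933, 0.1759]
tcp_rot: [0.103, 0.995, 0.002, -0.003]
contact_force: [0.9, -0.1, -8.8]
opening: 0.148
finger_force: 79.4
time: 19.27
eef_pos: [0.4784, -0.1948, 0.238]
tcp_rot: [0.103, 0.995, -0.0, 0.0]
contact_force: [0.4, 0.1, -7.8]
opening: 0.147
finger_force: 79.4
tcp [ 0.4784 -0.1948  0.238 ] f [ 0.4  0.1 -7.8] open 0.147 t 19.27
top n [-7.0e-04 -1.6e-03  1.0e+00] tilt 0.0018 cen [ 0.4681 -0.161   0.2146] 1006 1273 z@tcp 0.2146 rect [ 478.  -191.9] [169.6 135.3] 78.32
side n [ 8.e-04 -1.e-04  1.e+00] tilt 0.0008 cen [ 0.4568 -0.2156  0.2131] 7524 7841 z@tcp 0.2131 rect [ 477.8 -195. ] [177.8 140.9] 78.23
```

```bash
python3 -m inch '[[1,0,0.015,0,0],[1,0,0.045,0,0],[1,0,0.08,0,0],[1,0,0.115,0,0],[1,0,0.15,0,0]]'
python3 -m inch '[[1,0,0.035,0,0],[1,0,0.07,0,0],[1,0,0.105,0,0],[1,0,0.14,0,0],[1,0,0.175,0,0]]'
python3 -m inch '[[1,-0.005,0.03,0,-1],[1,-0.01,0.05,0,-2.1],[1,-0.014,0.07,0,-2.1],[1,-0.014,0.0795,0,-2.1],[1,-0.014,0.0795,0,-2.1]]'
python3 -m inch '[[1,0,0,0,0],[1,0,0,0,0],[1,0,0,0,0]]'
python3 -c "
from pl import *
o=plate();o=plate();save(o['side'][0],'over.png');print([(d['at'],d['score']) for d in ctrl.tip_of('bush_a',o['side'][0])])"
```

```text
time: 19.78
eef_pos: [0.5071, -0.0464, 0.233]
tcp_rot: [0.103, 0.995, 0.001, -0.004]
contact_force: [0.3, -0.8, -7.6]
opening: 0.146
finger_force: 79.3
time: 20.2
eef_pos: [0.5428, 0.1248, 0.2328]
tcp_rot: [0.103, 0.995, -0.001, -0.004]
contact_force: [1.7, -0.0, -8.2]
opening: 0.146
finger_force: 79.3
time: 20.62
eef_pos: [0.5732, 0.1998, 0.2331]
tcp_rot: [0.083, 0.997, -0.0, -0.003]
contact_force: [-0.1, -0.6, -8.3]
opening: 0.142
finger_force: 79.4
time: 20.87
eef_pos: [0.5742, 0.1969, 0.236]
tcp_rot: [0.085, 0.996, -0.0, -0.001]
contact_force: [0.2, -1.5, -7.7]
opening: 0.149
finger_force: 79.4
tcp [0.5742 0.1969 0.236 ] f [ 0.2 -1.5 -7.7] open 0.149 t 20.87
top n [-0.e+00 -8.e-04  1.e+00] tilt 0.0008 cen [0.5666 0.1379 0.2128] 1622 2047 z@tcp 0.2129 rect [575.2 195.7] [176.3 140.2] 80.25
side n [4.0e-04 2.3e-03 1.0e+00] tilt 0.0023 cen [0.5595 0.1427 0.2133] 1551 1608 z@tcp 0.2132 rect [574.3 195.9] [177.9 141. ] 80.26
tcp [0.5746 0.1971 0.2368] f [-0.3  0.2 -8.3] open 0.146 t 20.97
top n [ 1.0e-04 -2.7e-03  1.0e+00] tilt 0.0027 cen [0.566  0.1385 0.2135] 1654 2060 z@tcp 0.2137 rect [576.1 196.1] [176.6 140.5] 79.97
side n [-0.0019  0.0034  1.    ] tilt 0.0039 cen [0.5598 0.1431 0.2138] 1543 1606 z@tcp 0.2137 rect [575.  195.9] [178.8 140.1] 79.68
[([208.8, 116.5], 0.9), ([349.1, 141.1], 0.8), ([287.1, 138.3], 0.72), ([301.2, 149.6], 0.58), ([249.5, 182.1], 0.25)]
```

View pics/over.png

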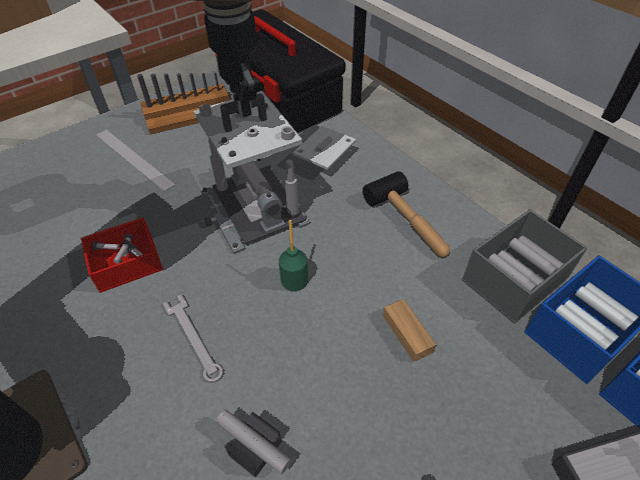

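The side view shows the plate level above the jig at (255,135), with the oil can (293,268) and mallet (388,190) undisturbed. I'll refine the pin axes by fitting cylinders to the first pictures.

Run:
```python
from h import *
from scipy.optimize import least_squares
for n in("side","top"):
    c=dict(np.load(n+"0.npz",allow_pickle=True));p=cloud(c).reshape(-1,3)
    mids=[]
    for x0,y0 in((.615,.1235),(.536,.2745)):
        d=np.hypot(p[:,0]-x0,p[:,1]-y0);q=p[(d<.014)&(p[:,2]>.113)&(p[:,2]<.148)]
        t=p[(d<.012)&(p[:,2]>.1515)]
        f=least_squares(lambda a:np.hypot(q[:,0]-a[0],q[:,1]-a[1])-.007,[x0,y0],loss="soft_l1",f_scale=.001)
        print(n,len(q),f.x.round(4),"rms",np.sqrt(np.mean(f.fun**2)).round(4),"top disc",len(t),t.mean(0).round(4));mids.append(f.x)
    m=np.array(mids);v=m[0]-m[1];print("mid",m.mean(0).round(4),"len",np.linalg.norm(v).round(4),"yaw deg",np.degrees(np.arctan2(v[1],v[0])+np.arctan2(136,104)).round(2))
```

```text
side 106 [0.615  0.1239] rms 0.001 top disc 24 [0.6143 0.1237 0.1538]
side 105 [0.5358 0.2756] rms 0.0009 top disc 29 [0.5349 0.274  0.1536]
mid [0.5754 0.1997] len 0.1711 yaw deg -9.85
top 24 [0.6165 0.1235] rms 0.0013 top disc 31 [0.6155 0.1233 0.1543]
top 36 [0.5372 0.2751] rms 0.0013 top disc 34 [0.5369 0.2743 0.1542]
mid [0.5768 0.1993] len 0.1711 yaw deg -9.79
```

```bash
python3 -m inch '[[1,0,0.0033,0,0],[1,0,0.0033,0.01,0],[1,0,0.0033,0.02,0],[1,0,0.0033,0.03,0],[1,0,0.0033,0.036,0]]'
python3 -m inch '[[1,0,0,0.002,0],[1,0,0,0.004,0],[1,0,0,0.006,0],[1,0,0,0.006,0],[1,0,0,0.006,0]]'
python3 -c "
from pl import *
o=plate();o=plate()"
```

```text
time: 21.53
eef_pos: [0.574, 0.2011, 0.1978]
tcp_rot: [0.084, 0.996, -0.001, -0.002]
contact_force: [-0.5, -0.4, -9.5]
opening: 0.153
finger_force: 79.3
time: 21.95
eef_pos: [0.5757, 0.2014, 0.1954]
tcp_rot: [0.084, 0.996, 0.0, 0.0]
contact_force: [0.1, 0.8, -7.8]
opening: 0.147
finger_force: 79.3
tcp [0.5757 0.2014 0.1954] f [ 0.1  0.8 -7.8] open 0.147 t 21.95
top n [-7.0e-04  1.9e-03  1.0e+00] tilt 0.002 cen [0.5684 0.1404 0.1719] 1449 1901 z@tcp 0.1718 rect [577.1 200.5] [176.9 140.5] 80.32
side n [-0.0022  0.0026  1.    ] tilt 0.0034 cen [0.5613 0.1467 0.1723] 1493 1558 z@tcp 0.1722 rect [575.9 200.3] [179.2 140.7] 80.13
tcp [0.5757 0.2014 0.1956] f [ 1.  -0.7 -8.3] open 0.147 t 22.05
top n [-0.0029  0.0022  1.    ] tilt 0.0036 cen [0.5681 0.1407 0.1724] 1452 1901 z@tcp 0.1723 rect [577.3 199.8] [176.6 140. ] 79.9
side n [-0.0015  0.003   1.    ] tilt 0.0033 cen [0.5614 0.1466 0.1724] 1484 1547 z@tcp 0.1722 rect [576.3 200.9] [179.4 141.2] 79.81
```

```bash
python3 -m inch '[[1,0.0005,-0.001,0,0],[1,0.0005,-0.001,0.002,0],[1,0.0005,-0.001,0.004,0],[1,0.0005,-0.001,0.006,0],[1,0.0005,-0.001,0.006,0]]'
python3 -m inch '[[1,0,0,0.001,0],[1,0,0,0.002,0],[1,0,0,0.003,0],[1,0,0,0.003,0],[1,0,0,0.003,0]]'
python3 -m inch '[[1,0,0,0.001,0],[1,0,0,0.002,0],[1,0,0,0.003,0],[1,0,0,0.003,0],[1,0,0,0.003,0]]'
```

```text
time: 22.57
eef_pos: [0.5742, 0.2003, 0.188]
tcp_rot: [0.084, 0.996, -0.0, -0.001]
contact_force: [0.3, 0.1, -9.4]
opening: 0.147
finger_force: 79.4
time: 22.98
eef_pos: [0.5747, 0.2004, 0.1859]
tcp_rot: [0.084, 0.996, -0.0, -0.0]
contact_force: [0.2, -0.4, -7.8]
opening: 0.15
finger_force: 79.4
time: 23.4
eef_pos: [0.5748, 0.2004, 0.183]
tcp_rot: [0.084, 0.996, -0.0, 0.0]
contact_force: [-0.2, 0.3, -8.8]
opening: 0.152
finger_force: 79.6
```

```bash
python3 -m inch '[[1,0,0,0.001,0],[1,0,0,0.002,0],[1,0,0,0.003,0],[1,0,0,0.003,0],[1,0,0,0.003,0]]'
python3 -m inch '[[1,0,0,0.001,0],[1,0,0,0.002,0],[1,0,0,0.003,0],[1,0,0,0.004,0],[1,0,0,0.004,0]]'
python3 - <<'E'
from pl import *
plate();s=ctrl.get_state();print(np.round(s['wrist_torque'],2))
E
```

```text
time: 23.82
eef_pos: [0.5749, 0.2003, 0.1798]
tcp_rot: [0.085, 0.996, -0.0, 0.0]
contact_force: [2.2, -0.9, -8.8]
opening: 0.147
finger_force: 79.4
time: 24.23
eef_pos: [0.5749, 0.2003, 0.1759]
tcp_rot: [0.084, 0.996, -0.0, 0.0]
contact_force: [1.6, -0.7, -8.3]
opening: 0.15
finger_force: 79.5
tcp [0.5749 0.2003 0.1759] f [ 1.6 -0.7 -8.3] open 0.15 t 24.23
top n [-0.001  -0.0021  1.    ] tilt 0.0023 cen [0.5686 0.1392 0.1527] 1397 1839 z@tcp 0.1528 rect [567.9 150.7] [ 78.1 140.8] 80.82
side n [-0.0033  0.0046  1.    ] tilt 0.0057 cen [0.5608 0.1454 0.1526] 1471 1536 z@tcp 0.1524 rect [575.9 198.5] [177.3 141.4] 79.55
[-0.14 -0.44 -0.05]
```

Both bushings are started on the pins with only a light lateral force. I'll lower on.

```bash
python3 -m inch '[[1,0,0,0.002,0],[1,0,0,0.004,0],[1,0,0,0.006,0],[1,0,0,0.008,0],[1,0,0,0.01,0]]'
python3 -m inch '[[1,0,0,0.002,0],[1,0,0,0.004,0],[1,0,0,0.006,0],[1,0,0,0.008,0],[1,0,0,0.01,0]]'
python3 -m inch '[[1,0,0,0.002,0],[1,0,0,0.004,0],[1,0,0,0.006,0],[1,0,0,0.008,0],[1,0,0,0.008,0]]'
python3 -m inch '[[1,0,0,0.001,0],[1,0,0,0.002,0],[1,0,0,0.003,0],[1,0,0,0.003,0],[1,0,0,0.003,0]]'
```

```text
time: 24.75
eef_pos: [0.575, 0.2003, 0.166]
tcp_rot: [0.084, 0.996, 0.0, 0.0]
contact_force: [3.3, -1.7, -7.3]
opening: 0.149
finger_force: 79.6
time: 25.17
eef_pos: [0.575, 0.2003, 0.156]
tcp_rot: [0.084, 0.996, 0.0, 0.0]
contact_force: [2.8, -1.4, -6.2]
opening: 0.149
finger_force: 79.6
time: 25.58
eef_pos: [0.5749, 0.2003, 0.1475]
tcp_rot: [0.084, 0.996, -0.0, 0.0]
contact_force: [4.2, -1.2, -7.6]
opening: 0.149
finger_force: 79.5
time: 26.0
eef_pos: [0.5749, 0.2004, 0.145]
tcp_rot: [0.084, 0.996, -0.0, 0.0]
contact_force: [4.7, -1.8, -7.1]
opening: 0.149
finger_force: 79.7
```

Expected home TCP height is about 0.142.

```bash
python3 -m inch '[[1,0,0,0.0005,0],[1,0,0,0.001,0],[1,0,0,0.0015,0],[1,0,0,0.002,0],[1,0,0,0.002,0]]'
python3 -m inch '[[1,0,0,0.0005,0],[1,0,0,0.001,0],[1,0,0,0.001,0],[1,0,0,0.001,0]]'
python3 -m inch '[[1,0,0,0.0005,0],[1,0,0,0.001,0],[1,0,0,0.001,0],[1,0,0,0.001,0]]'
```

```text
time: 26.42
eef_pos: [0.5749, 0.2004, 0.143]
tcp_rot: [0.084, 0.996, 0.0, 0.0]
contact_force: [4.5, -1.9, -5.9]
opening: 0.147
finger_force: 79.8
time: 26.75
eef_pos: [0.575, 0.2003, 0.1423]
tcp_rot: [0.084, 0.996, 0.0, 0.0]
contact_force: [4.9, -3.6, -4.4]
opening: 0.153
finger_force: 80.0
time: 27.08
eef_pos: [0.5751, 0.2003, 0.1422]
tcp_rot: [0.084, 0.996, -0.0, 0.0]
contact_force: [2.8, -3.7, 2.0]
opening: 0.147
finger_force: 80.9
```

It is home at TCP 0.1422, as predicted. Now I release.

```bash
python3 -m inch '[[0.8,0,0,0,0],[0.7,0,0,0,0],[0.6,0,0,0,0],[0.6,0,0,0,0],[0.6,0,0,0,0]]'
python3 -m inch '[[0.6,0,0,-0.005,0],[0.6,0,0,-0.015,0],[0.6,0,0,-0.03,0],[0.6,0,0,-0.05,0],[0.6,0,0,-0.08,0]]'
python3 -m inch '[[0.6,0,0,-0.04,0],[0.6,0.04,0,-0.04,0],[0.6,0.08,0,-0.04,0],[0.6,0.12,0,-0.04,0],[0.6,0.14,0,-0.04,0]]'
python3 -m inch '[[0.6,0,0,0,0],[0.6,0,0,0,0],[0.6,0,0,0,0],[0.6,0,0,0,0]]'
python3 - <<'E'
from h import *
for n in("top","side"):
    c=ctrl.read_camera(n);p=cloud(c).reshape(-1,3);br=c["pixels"].reshape(-1,3).astype(int).min(1)
    q=p[(np.hypot(p[:,0]-.5755,p[:,1]-.1995)<.115)&(abs(p[:,2]-.119)<.006)&(br>125)]
    cen=q.mean(0);nn=np.linalg.svd(q-cen,full_matrices=False)[2][2]
    r=cv2.minAreaRect(q[:,:2].astype(np.float32)*1000);print(n,nn.round(4),cen.round(4),len(q),np.round(r[0],1),np.round(r[1],1),round(r[2],2))
    if n=="side":save(c,"end.png")
E
```

```text
time: 27.5
eef_pos: [0.5742, 0.2008, 0.1407]
tcp_rot: [0.084, 0.996, 0.0, -0.001]
contact_force: [0.2, 0.2, 0.3]
opening: 0.398
finger_force: 0.0
time: 27.92
eef_pos: [0.5733, 0.2002, 0.22]
tcp_rot: [0.084, 0.996, -0.001, -0.002]
contact_force: [-0.4, 0.2, -0.6]
opening: 0.403
finger_force: 0.0
time: 28.33
eef_pos: [0.4335, 0.2246, 0.2621]
tcp_rot: [0.084, 0.996, 0.0, -0.0]
contact_force: [0.2, 0.1, 0.2]
opening: 0.403
finger_force: 0.0
time: 28.67
eef_pos: [0.4378, 0.2238, 0.2615]
tcp_rot: [0.085, 0.996, 0.0, 0.0]
contact_force: [-0.8, 0.9, -0.8]
opening: 0.397
finger_force: 0.0
top [ 0.      0.0019 -1.    ] [0.5753 0.1673 0.1191] 3246 [575.9 196.6] [171.3 140.9] 80.27
side [-7.0e-04  1.6e-03  1.0e+00] [0.5662 0.1613 0.119 ] 2128 [572.  182.5] [144.5 140.4] 80.42
```

View pics/end.png

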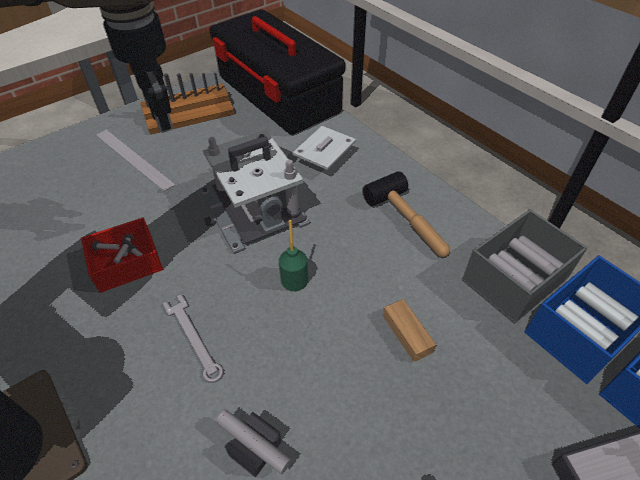

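The plate sits on both pins at (258,172), with the pin tops showing at (213,145) and (291,168). Its top is level at 0.119 m, so the underside is at 109 mm. The oil can, mallet and blank haven't moved and the arm is clear, so I'm handing in.

```bash
python3 -c "
from plant import ctrl
print(ctrl.sign_off())"
```

```text
the job is handed in; nothing more can be done
None
```

I handed the job in at about 29 s, and it returned no verdict: the shaft's flat measured within about 0.02 rad of straight up, the plate is level and home on both pin shoulders (underside 109 mm) and let go, and the oil can, mallet and blank shaft look unmoved.

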